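# Rock the middle-size locating block out of the weld fixture

## Robot

A 7-joint arm with a two-finger parallel gripper is mounted at the origin on the work surface. World frame = base frame: x ahead of the robot, y to its left, z up, the work surface at z = 0. Lengths are in mm, angles in rad, forces in N, time in s.
With the tool pointing down it reaches from about 425 to 875 mm from the base axis. Payload 8.4 kg.
Tool frame: the origin (TCP) lies on the centre line of the jaws, within the pads' length; the fingertips stand 22 mm ahead of it and the grasp point (between the pads) lies 3 mm ahead of it; z points along the fingers, y is the direction in which the jaws open and shut (so a half turn about z gives the same grasp; the last joint's range is limited). The gripper opens to 85 mm and grips with 20 to 120 N. Pads are 22 mm wide; open, the fingers measure 114 mm over their backs; the gripper's body (76 mm by 85 mm) begins 54 mm behind the grasp point. The pads swing forward as they close: fully open they stand 13 mm farther back than shut.
Start: joints at [-0.099, 0.333, 0.04, 1.465, -0.013, 1.343, -0.059], TCP at [649.973, -0.013, 253.308] pointing down, gripper open.
Joint ranges: [-2.58, 2.58], [-0.38, 2.09], [-1.3, 1.39], [0.25, 2.4], [-1.5, 4.64], [0.08, 2.09], [-2.65, 2.65]. Speed limits (rad/s): [2.22, 2.22, 2.79, 2.79, 3.14, 3.14, 3.14].

## Interface

Orientations are given as a 3x3 rotation matrix whose columns are the frame's x, y, z axes.
In Python, from cell import r gives the robot as it stands.
- The arm moves only by the tool send_rows, never from a script. Its argument "increments" is a list of rows, each a list of 5 numbers: the closure, from 0 (fully open) to 1 (shut), then the shift along the tool's x, y, z each as a share of 100 mm, from -1 to 1, then the turn about the tool's z as a share of 30 degrees, from -1 to 1. A call has 1 to 10 rows; each row is the pose to reach, as a shift and turn from the pose commanded when the call began, along the tool's axes at that moment; what a row does not reach only later rows make up. A row lasts 1/10 s, in which the tool goes at most 50 mm and 8.59 degrees, less where a joint would pass 70% of its speed; a pose out of reach is approached as far as the arm can. A call with a number of a shift or a turn outside -1 to 1 is refused whole. A call with a gripper value outside its range is refused whole. The fingers move at their own pace and stop on an object; the grip force is fixed at half the most. Time passes only in rows, so rows that repeat a pose let the fingers close. It gives the time, the measured TCP pose, the force and the opening at its end, in the units of the state.
- r.get_state(): the state, without advancing time (a new reading comes with each control period).
- r.snapshot(name): name is "scene" or "side" or "wrist"; returns a dict with "img" (420x560x3 uint8, red, green, blue), "fx", "fy", "cx", "cy" (pixels), "distortion" ([k1, k2, p1, p2, k3] as OpenCV has them; the pictures are not rectified), "cam_to_world" (4x4, takes a point from camera to world coordinates). Camera axes: x right, y up, looking along -z (the intrinsics and any distortion apply to the point x, -y, -z); pixel columns grow to the right and rows downward; lengths in mm; the calibration is good to about 2 mm. A picture is of the moment at which its call begins. There is no depth.
- r.sign_off(): hands the job in, once; it reports no verdict.
Trained networks look in a picture, given as the dict that the camera call returned (one of the last four; its "shot" number tells which), for a name from the list of things; names that differ only in an ending like _2 or _b are one class to them, and where a whole thing is asked for, a point or a joint stands for the part that bears it (a point fixed in the world has none). Each returns a list of dicts, best first, with "confidence" (0 to 1); they miss things now and then, are a little off and sometimes report something else, mostly with a low value. They report only what shows in the picture. A call takes as long as a camera call. They do not tell look-alikes from the thing itself.
- r.spot_in(picture, target): "bbox" ([left, top, width, height] in pixels, round what is visible of it).
- r.trace(picture, target): "mask" (420x560 bool, what is visible of it) and "bbox" ([left, top, width, height] in pixels, round what is visible of it).
The state is a dict: "t": time; "q": joint angles; "qvel": joint speeds; "joint_torque": joint torques, N m; "position": TCP position; "eef_rot": TCP orientation; "wrist_force": force on the tool from outside, world axes, zero at the start; "ft_torque": the same for the moment, N m; "grip_width": finger opening in mm.
Only numpy, scipy, OpenCV 4.12 (cv2) and the standard library are available. Lean on these libraries where they do the work, as an engineer would, in place of code of your own. Each camera call takes 0.05 s, during which the arm holds its last target.

## Task

Three look-alike locating blocks sit tight in the sprung nests of the weld fixture; the next job needs the middle-size one, the one whose head is neither the narrowest nor the widest. Grip it and rock it to and fro, side to side along the row of blocks, working it up a little at each swing until it frees; do not just pull, for that lifts the fixture plate off the bench along with it, and leave the other blocks and everything else where they are. Finish holding the block still in the gripper, upright and just clear of its nest, a finger's width or two straight above it.

Things in the scene. Friction and masses are not known exactly. Their poses are not given: they have to be found in the camera images.
- block_mid: Middle-size one of three look-alike dark steel locating blocks, about 0.3 kg. Square head 32 x 32 mm, 45 mm tall, on a bright shank 20 (x) x 36 (y) x 30 mm tall, alike on all; 75 mm tall in all. Origin: centre of the shank's underside; z up, x and y as the fixture's. Which nest it is in varies. Free this one: best gripped across x.
- block_small: Narrowest of three look-alike dark steel locating blocks, about 0.3 kg. Square head 24 x 24 mm, 45 mm tall, on a bright shank 20 (x) x 36 (y) x 30 mm tall, alike on all; 75 mm tall in all. Origin: centre of the shank's underside; z up, x and y as the fixture's. Which nest it is in varies. Leave it.
- block_large: Widest of three look-alike dark steel locating blocks, about 0.3 kg. Square head 40 x 40 mm, 45 mm tall, on a bright shank 20 (x) x 36 (y) x 30 mm tall, alike on all; 75 mm tall in all. Origin: centre of the shank's underside; z up, x and y as the fixture's. Which nest it is in varies. Leave it.
- fixture: Weld fixture: dark sub-base 130 (x) x 290 (y) x 4 mm fixed to the bench, origin under its centre on the bench, y along the row of nests. On it, over two dowels, lies a loose aluminium plate 110 x 290 x 12 mm (top 16 mm above the bench) with three nests 84 mm apart. Blue jaw posts at both y ends of each nest stand 18 mm above the plate's top; steel ridges 8 mm high guide the shank in x with 4 mm play.
- plate (a joint): How far the fixture plate is lifted off its sub-base (m): 0 is down, at most 0.03. It can only rise straight up and, with the other two blocks in it, weighs about 22 N. A straight pull on a block must beat both jaws at once (about 34 N) and so lifts the plate instead.
- nest0 (a point): Centre of the nest at the -y end of the row, on the plate's top, where the centre of a seated block's underside lies. In every nest two brass jaws, round bars along x, 12 mm above the plate's top, press on the shank's two y faces with about 28 N (springs of 4 N/mm, 6 mm of travel outwards). They hold it by friction alone, about 17 N a side.
- nest1 (a point): Centre of the middle nest, on the plate's top. Rocking a block about the level of the jaws, about the fixture's x axis (top to +y, then to -y), makes one side slip up while the other slips down, so the net pull is small: swings of about 0.15 rad either way, with 2 to 3 mm of lift per swing, work it out.
- nest2 (a point): Centre of the nest at the +y end of the row, on the plate's top. A shank leaves the jaws of its nest once the block has risen 12 to 17 mm; the jaws then close in by 4 mm each.
- wire_brush: Wire brush 260 mm long with wooden back, lying bristles down on the bench; leave it.
- chip_hammer: Hammer with red handle, lying on the bench; leave it.
- tube_offcut: Piece of square steel tube 40 x 40 x 120 mm, lying on the bench; leave it.
- spray_can: Green spray can 60 mm across, 170 mm tall, standing; leave it.
- square: Red L-shaped welding square 20 mm thick, flat on the bench; leave it.
There are look-alikes about, which are no part of the job. What is shaped like the block_small but orange is not meant.

How it is judged:
By the outcome, as a careful person would: the job done as asked, in the order asked, and still so for the second after the job is handed in, while the arm keeps its last pose, push and grip.
It also fails if it takes over 34 s, if anything falls off the work surface, if the arm or the gripper's body presses on something with over 40 N, if the wrist force passes 120 N, or if a joint passes its speed limit or range.

## Working session

There is one attempt and no reset: what is moved stays moved. The work goes in short steps, Python scripts to look and compute and a tool call to move; the robot and the scene stay as the last step left them, time stands still between calls to the robot, and variables do not carry over. Pictures are saved under pics/ and viewed, and the job is handed in when it is done.

Besides the shell and the picture viewer there is one more tool, called after "Emit:" as name(argument=value, ...) on one line, values as JSON. send_rows: Moves the arm, as the interface text tells. Its arguments: {"type":"object","properties":{"increments":{"type":"array"}},"required":["increments"]}

```bash
ls; mkdir -p pics; python3 - <<'E'
from cell import r
import cv2,numpy as np
s=r.get_state();print(s['t'],s['position'],s['eef_rot'],s['grip_width'])
for n in("scene","side","wrist"):
    p=r.snapshot(n);cv2.imwrite(f"pics/{n}0.png",p["img"][:,:,::-1])
    print(n,p['fx'],p['fy'],p['cx'],p['cy'],p['distortion'],np.round(p['cam_to_world'],3).tolist())
    for t in("block_mid","block_small","block_large","fixture"):
        print(t,[(d['bbox'],round(d['confidence'],2)) for d in r.spot_in(p,t)])
E
```

```text
pics
0.0 [ 6.49599968e+02 -4.43769208e-03  2.52427736e+02] [[ 2.90844011e-05  9.99998783e-01 -1.55998031e-03]
 [ 9.99999998e-01 -2.91791933e-05 -6.07422432e-05]
 [-6.07876882e-05 -1.55997854e-03 -9.99998781e-01]] 85.50310723251654
scene 422.4290608604745 422.4290608604745 282.1870783416833 212.5507468036261 [-0.07119551  0.          0.          0.          0.        ] [[0.28, -0.744, 0.607, 1258.402], [0.96, 0.226, -0.167, -191.853], [-0.013, 0.629, 0.777, 919.132], [0.0, 0.0, 0.0, 1.0]]
block_mid [([241.6, 202.2, 14.2, 25.0], 0.65)]
block_small [([335.4, 175.9, 19.2, 26.9], 0.77), ([291.3, 166.9, 3.3, 21.7], 0.66), ([296.4, 189.0, 21.3, 25.2], 0.63), ([350.7, 196.8, 12.3, 25.5], 0.51), ([320.3, 232.5, 41.1, 49.7], 0.35)]
block_large [([270.7, 194.1, 17.2, 23.0], 0.59)]
fixture [([222.3, 190.0, 116.8, 61.7], 0.74)]
side 439.5688994151994 439.5688994151994 279.79698155651266 205.90058832436563 [-0.09473795  0.          0.          0.          0.        ] [[-1.0, -0.002, -0.012, 542.751], [-0.007, -0.747, 0.665, 764.034], [-0.01, 0.665, 0.747, 893.422], [0.0, 0.0, 0.0, 1.0]]
block_mid [([270.4, 156.0, 12.9, 23.9], 0.81)]
block_small [([246.6, 253.6, 12.9, 32.3], 0.84), ([320.4, 212.7, 16.2, 26.7], 0.71), ([280.4, 250.5, 15.9, 26.6], 0.66), ([275.2, 207.6, 9.9, 26.6], 0.57)]
block_large [([272.1, 182.9, 15.8, 25.7], 0.78)]
fixture [([256.5, 169.7, 53.6, 85.0], 0.85)]
wrist 332.14670349604825 332.14670349604825 282.5075087614398 202.9416387155385 [-0.03117602  0.          0.          0.          0.        ] [[1.0, -0.0, 0.0, 648.566], [-0.0, 0.964, 0.266, 67.454], [-0.0, -0.266, 0.964, 373.565], [0.0, 0.0, 0.0, 1.0]]
block_mid [([183.1, 247.1, 37.0, 57.2], 0.75)]
block_small [([152.1, 89.1, 48.5, 39.5], 0.85), ([24.7, 88.9, 76.8, 40.5], 0.67), ([149.1, 1.5, 26.8, 9.9], 0.47)]
block_large [([159.2, 172.1, 56.3, 56.7], 0.83)]
fixture [([125.4, 42.3, 142.6, 264.1], 0.93)]
```

View pics/wrist0.png

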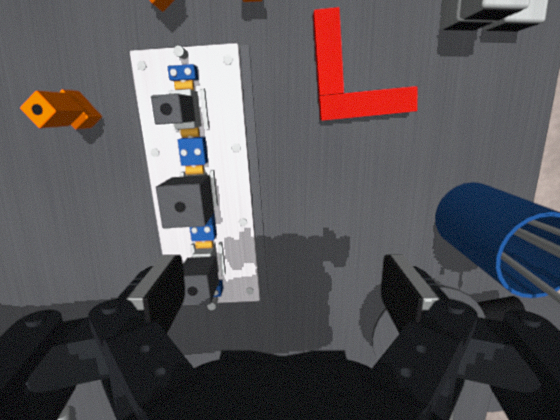

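View pics/scene0.png

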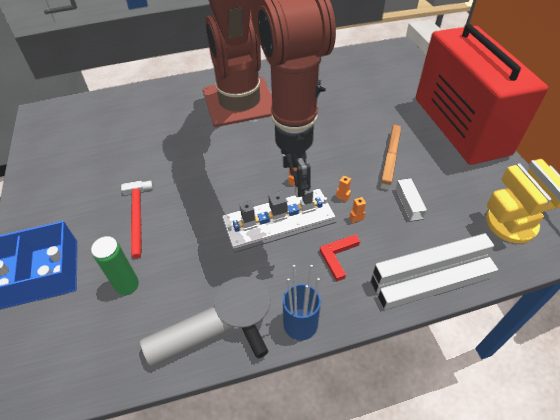

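View pics/side0.png

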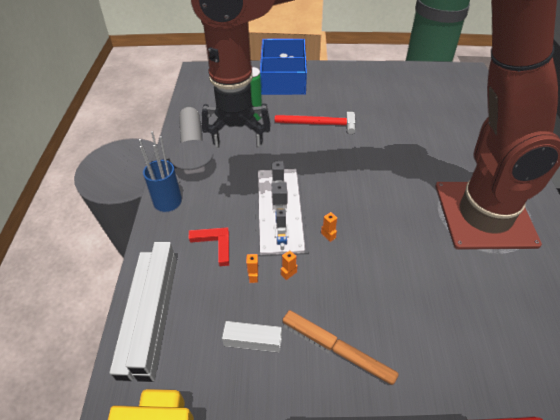

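```bash
cat > h.py <<'E'
import numpy as np,cv2
def ray(p,uv):
    K=np.array([[p['fx'],0,p['cx']],[0,p['fy'],p['cy']],[0,0,1]])
    n=cv2.undistortPoints(np.array(uv,float).reshape(-1,1,2),K,np.array(p['distortion'])).reshape(-1,2)
    d=np.c_[n[:,0],-n[:,1],-np.ones(len(n))]
    T=np.array(p['cam_to_world']);return T[:3,3],d@T[:3,:3].T
def atz(p,uv,z):
    o,d=ray(p,uv);return o+d*((z-o[2])/d[:,2])[:,None]
def proj(p,X):
    T=np.array(p['cam_to_world']);c=(np.atleast_2d(X)-T[:3,3])@T[:3,:3]
    K=np.array([[p['fx'],0,p['cx']],[0,p['fy'],p['cy']],[0,0,1]])
    c=c*[1,-1,-1]
    return cv2.projectPoints(c,np.zeros(3),np.zeros(3),K,np.array(p['distortion']))[0].reshape(-1,2)
E
python3 - <<'E'
from cell import r
import cv2,numpy as np
from h import *
p=r.snapshot("wrist")
im=p["img"][:,:,::-1]
c=cv2.resize(im[30:320,120:270],None,fx=4,fy=4,interpolation=cv2.INTER_CUBIC)
cv2.imwrite("pics/c1.png",c[:580]);cv2.imwrite("pics/c2.png",c[580:])
E
```

```text
(no output)
```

View pics/c1.png

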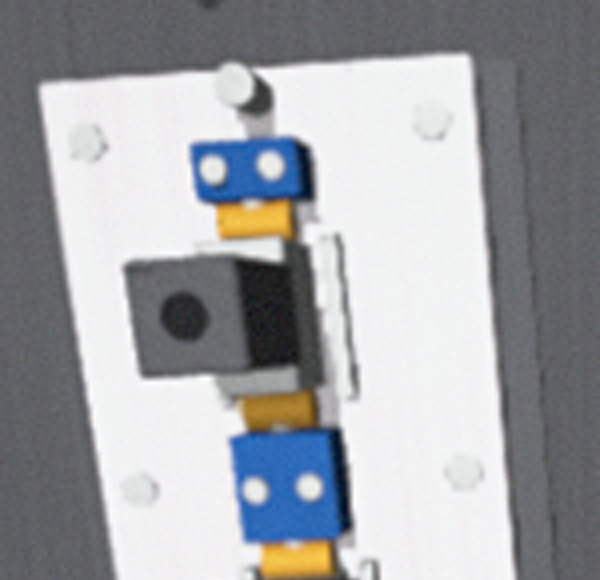

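View pics/c2.png

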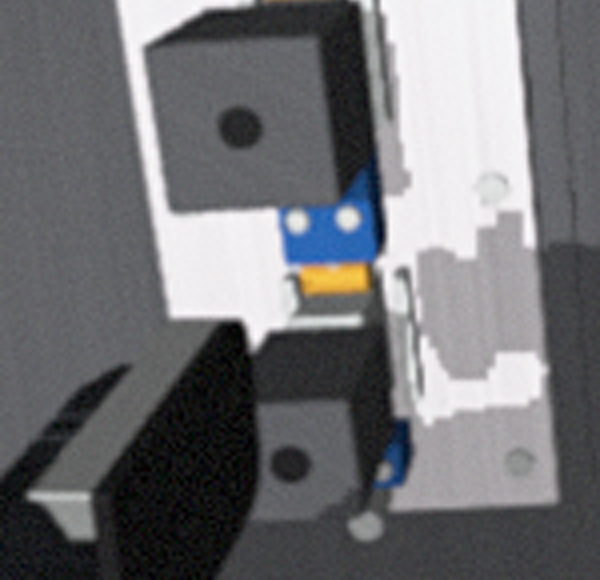

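```bash
python3 - <<'E'
from cell import r
import cv2,numpy as np
from h import *
p=r.snapshot("wrist")
def f(l,oy): return atz(p,[(120+a/4,oy+b/4) for a,b in l],91)
t=f([(125,262),(237,255),(248,373),(140,378),(184,316)],30)
m=f([(147,48),(320,37),(338,203),(170,212),(240,128)],175)
b=f([(350,400),(362,515),(256,521),(290,464)],175)
for a in(t,m,b):print(np.round(a,1).tolist(),np.round(np.linalg.norm(np.diff(a,axis=0),axis=1),1))
hs=np.array([t[4],m[4],b[3]]);d=hs[0]-hs[2];print('pitch',np.linalg.norm(d)/2,'ang',np.degrees(np.arctan2(-d[0],d[1])),'mid dev',hs[1]-(hs[0]+hs[2])/2)
q=atz(p,[(120+40/4,30+88/4),(120+470/4,30+55/4),(120+556/4,175+500/4)],16);print(q)
# side view check
s=r.snapshot("side");im=s["img"][:,:,::-1];cv2.imwrite("pics/s1.png",cv2.resize(im[145:265,245:345],None,fx=5,fy=5,interpolation=cv2.INTER_CUBIC))
print(proj(s,hs))
c=r.snapshot("scene");im=c["img"][:,:,::-1];cv2.imwrite("pics/sc1.png",cv2.resize(im[165:255,215:345],None,fx=5,fy=5,interpolation=cv2.INTER_CUBIC))
print(proj(c,hs))
E
```

```text
[[541.3, 80.4, 91.0], [564.4, 81.6, 91.0], [564.9, 58.1, 91.0], [542.2, 57.2, 91.0], [552.5, 69.6, 91.0]] [23.2 23.5 22.8 16.2]
[[538.4, 3.8, 91.0], [576.6, 6.2, 91.0], [578.1, -32.0, 91.0], [539.8, -34.2, 91.0], [557.4, -14.4, 91.0]] [38.3 38.3 38.4 26.5]
[[577.8, -81.1, 91.0], [578.7, -111.9, 91.0], [552.8, -113.7, 91.0], [562.3, -98.1, 91.0]] [30.8 26.  18.3]
pitch 84.01811595525541 ang 3.3431041327372846 mid dev [-0.00958965 -0.15361283  0.        ]
[[ 495.26385962  125.91387894   16.        ]
 [ 603.74804389  132.67405908   16.        ]
 [ 619.78590368 -154.13013382   16.        ]]
[[281.15664696 212.23843166]
 [279.38772291 187.23863063]
 [277.78076659 164.73083333]]
[[306.41384254 188.85498132]
 [276.31219121 197.16446653]
 [245.39222766 205.72516245]]
```

View pics/s1.png

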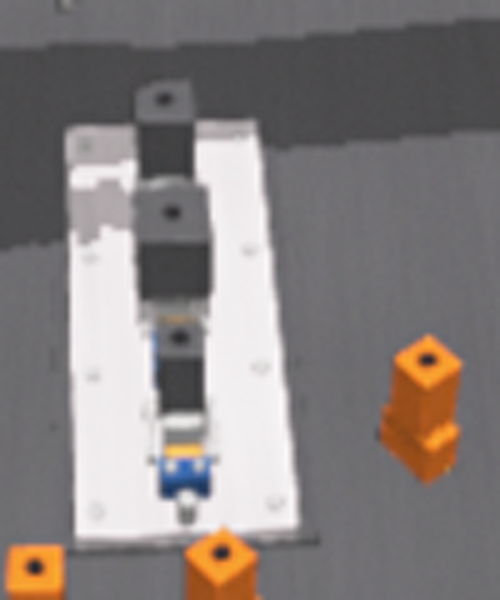

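View pics/sc1.png

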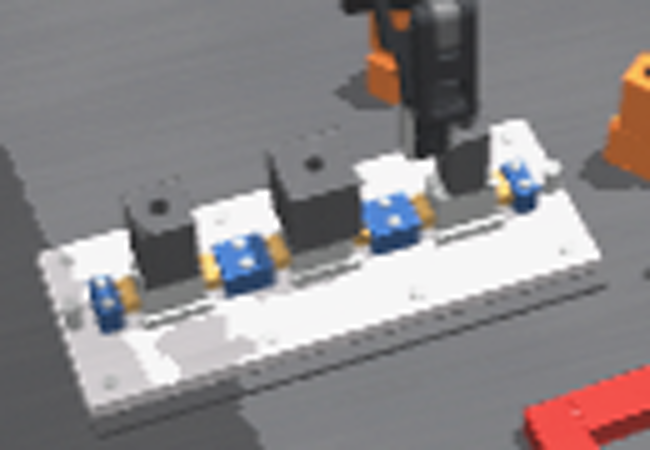

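Emit:
send_rows(increments=[[0,-0.2,-0.18,0.2,-0.02],[0,-0.4,-0.35,0.4,-0.05],[0,-0.6,-0.53,0.6,-0.08],[0,-0.8,-0.7,0.8,-0.11],[0,-0.981,-0.877,1.0,-0.111],[0,-0.981,-0.877,1.0,-0.111],[0,-0.981,-0.877,1.0,-0.111]])

```text
t: 1.65
position: [562.1, -98.4, 153.3]
eef_rot: [[-0.057, 0.998, -0.0], [0.998, 0.057, 0.0], [0.0, -0.0, -1.0]]
wrist_force: [0.3, 1.1, 0.2]
grip_width: 85.5
```

```bash
python3 - <<'E'
from cell import r
import cv2,numpy as np
from h import *
s=r.get_state();print(s['t'],s['position'],np.round(s['eef_rot'],4).tolist(),s['wrist_force'],s['grip_width'])
p=r.snapshot("wrist");cv2.imwrite("pics/w2.png",p["img"][:,:,::-1])
print(proj(p,[562.3,-98.1,91]))
E
```

```text
1.65 [562.06058966 -98.37898242 153.32726014] [[-0.057, 0.9984, -0.0003], [0.9984, 0.057, 0.0002], [0.0002, -0.0003, -1.0]] [0.30458357 1.06852894 0.17241553] 85.52348234649537
[[285.4882206 230.692437 ]]
```

View pics/w2.png

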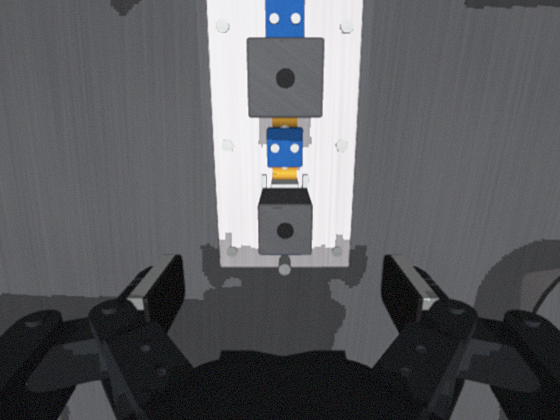

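```bash
python3 - <<'E'
from cell import r
import cv2,numpy as np
from h import *
p=r.snapshot("wrist");im=p["img"][:,:,::-1]
cv2.imwrite("pics/w3.png",cv2.resize(im[25:275,200:370],None,fx=3.4,fy=2.4,interpolation=cv2.INTER_CUBIC))
cv2.imwrite("pics/w3.png",cv2.resize(im[180:275,230:340],None,fx=6,fy=6,interpolation=cv2.INTER_CUBIC))
for l in([(258,207),(312,207),(312,255),(259,255)],[(247,38),(323,38),(324,117),(248,117)]):
    a=atz(p,l,91);print(np.round(np.linalg.norm(np.diff(a,axis=0),axis=1),1))
E
```

```text
[31.  29.9 31.7]
[38.5 39.  40.7]
```

View pics/w3.png

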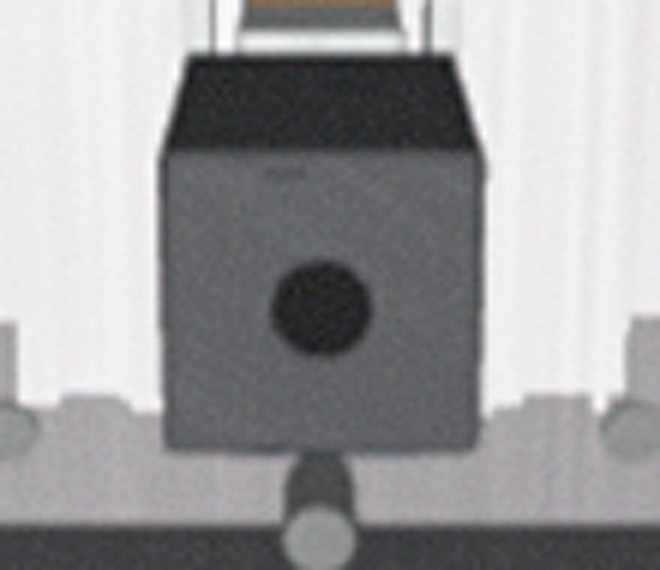

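Three dark heads in the first wrist picture: (167,108) ≈ 23 mm, (185,200) ≈ 39 mm, (198,280) ≈ 31 mm. The last one (nest0) is the middle size; the orange ones are look-alikes. The enlarged crop confirms it. I now descend and grip.

Emit:
send_rows(increments=[[0,0,0,0.2,0],[0,0,0,0.4,0],[0,0,0,0.6,0],[0,0,0,0.71,0],[0,0,0,0.71,0],[0.5,0,0,0.71,0],[1,0,0,0.71,0],[1,0,0,0.71,0],[1,0,0,0.71,0],[1,0,0,0.71,0]])

```text
t: 2.75
position: [562.9, -98.2, 83.3]
eef_rot: [[-0.058, 0.998, 0.001], [0.998, 0.058, -0.0], [-0.0, 0.001, -1.0]]
wrist_force: [-1.3, -0.7, 6.3]
grip_width: 31.1
```

```bash
cat > look.py <<'E'
from cell import r
import cv2,numpy as np,sys
from h import *
n=sys.argv[1]
s=r.get_state();print(s['t'],np.round(s['position'],2),np.round(s['eef_rot'],4).tolist(),'F',np.round(s['wrist_force'],1),'T',np.round(s['ft_torque'],2),s['grip_width'])
c=r.snapshot("scene");im=c["img"][:,:,::-1]
a=cv2.resize(im[165:255,215:345],None,fx=6,fy=6,interpolation=cv2.INTER_CUBIC)
cv2.imwrite(f"pics/{n}.png",a)
E
python3 look.py g1
```

```text
2.75 [562.87 -98.16  83.29] [[-0.058, 0.9983, 0.0015], [0.9983, 0.058, -0.0001], [-0.0002, 0.0015, -1.0]] F [-1.3 -0.7  6.3] T [0.08 0.19 0.04] 31.116312882061564
```

View pics/g1.png

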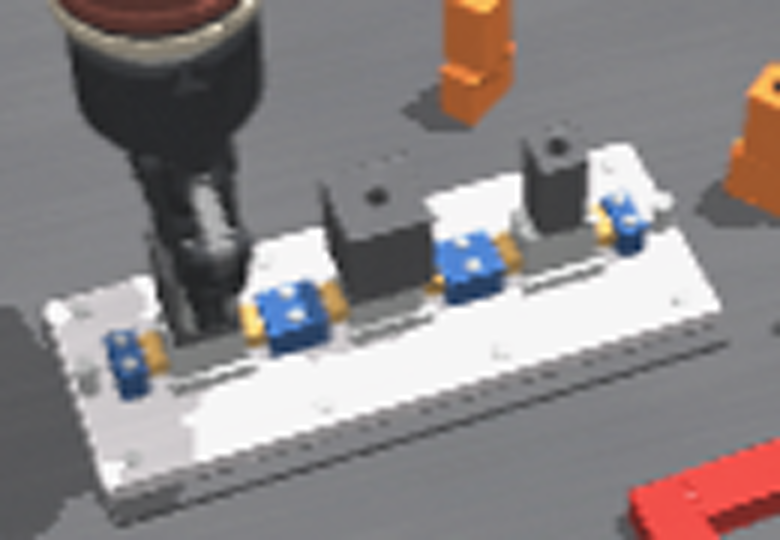

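Emit:
send_rows(increments=[[1,0.02,0,-0.01,0],[1,0.04,0,-0.015,0],[1,0.06,0,-0.02,0],[1,0.08,0,-0.025,0],[1,0.08,0,-0.025,0]])

```text
t: 3.3
position: [562.2, -94.1, 84.2]
eef_rot: [[-0.055, 0.998, 0.002], [0.998, 0.055, -0.005], [-0.005, 0.001, -1.0]]
wrist_force: [7.1, -11.8, -12.0]
grip_width: 31.1
```

```bash
python3 look.py g2
```

```text
3.3 [562.24 -94.1   84.21] [[-0.0552, 0.9985, 0.0016], [0.9985, 0.0553, -0.0046], [-0.0046, 0.0014, -1.0]] F [  7.1 -11.8 -12. ] T [-3.1  -1.8  -0.09] 31.09281346429772
```

View pics/g2.png

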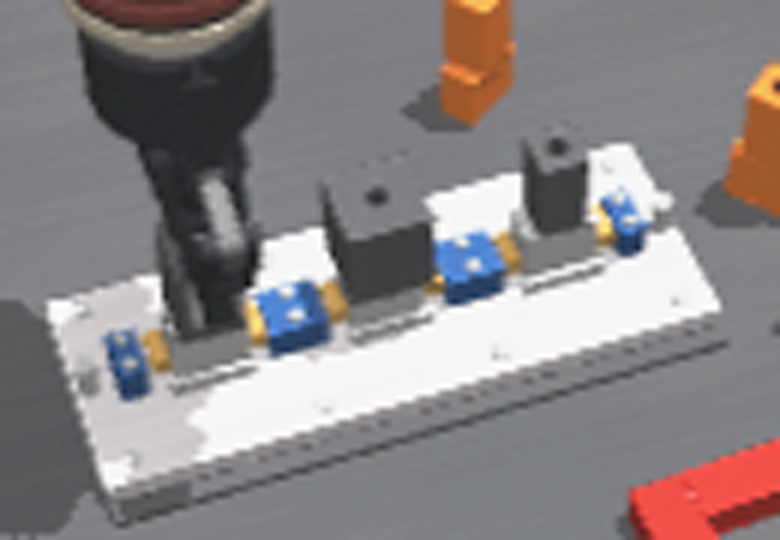

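Emit:
send_rows(increments=[[1,0.03,0,0,0],[1,0.06,0,0,0],[1,0.06,0,0,0]])

```text
t: 3.65
position: [562.1, -89.4, 85.1]
eef_rot: [[-0.054, 0.999, 0.002], [0.999, 0.054, -0.006], [-0.006, 0.002, -1.0]]
wrist_force: [4.5, -16.3, -4.5]
grip_width: 31.6
```

```bash
python3 look.py g3
```

```text
3.65 [562.12 -89.37  85.06] [[-0.0543, 0.9985, 0.0023], [0.9985, 0.0543, -0.0058], [-0.006, 0.002, -1.0]] F [  4.5 -16.3  -4.5] T [-3.77 -1.2  -0.01] 31.557983944546063
```

View pics/g3.png

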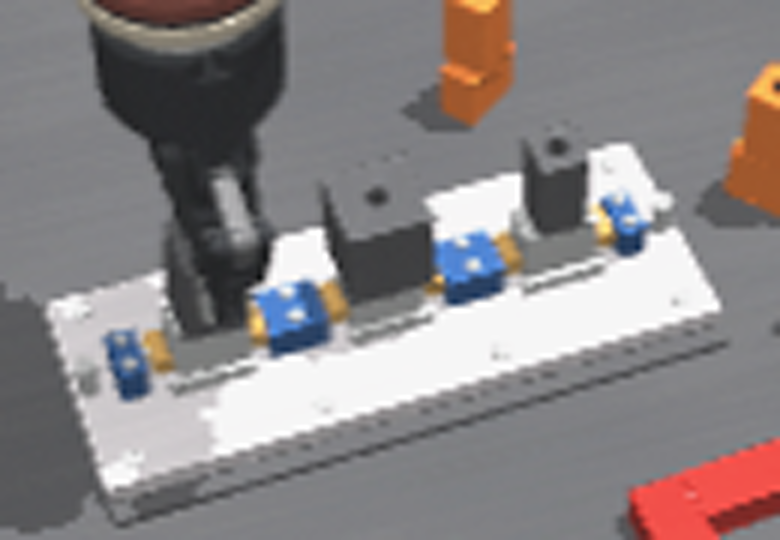

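```bash
python3 - <<'E'
from cell import r
import cv2,numpy as np
from h import *
c=r.snapshot("scene");im=c["img"][:,:,::-1]
a=cv2.resize(im[185:235,225:285],None,fx=10,fy=10,interpolation=cv2.INTER_CUBIC);cv2.imwrite("pics/z1.png",a)
w=r.snapshot("wrist");im=w["img"][:,:,::-1];cv2.imwrite("pics/z2.png",im)
E
```

```text
(no output)
```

View pics/z1.png

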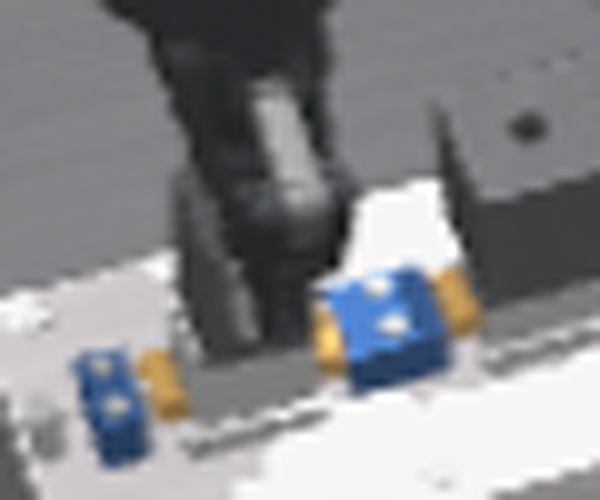

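View pics/z2.png

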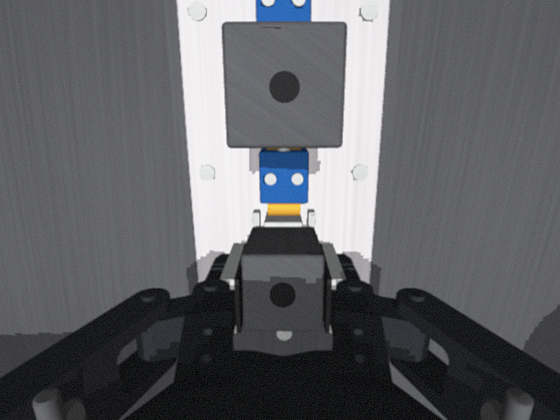

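```bash
python3 - <<'E'
from cell import r
import cv2,numpy as np
from h import *
w=r.snapshot("wrist");im=w["img"][:,:,::-1];cv2.imwrite("pics/z3.png",cv2.resize(im[215:345,220:350],None,fx=6,fy=4.6))
print(np.round(atz(w,[(282.5,295),(282,253),(283,331)],92),1).tolist())
print(r.get_state()['position'])
# expected projections for tilt/slip hypotheses
e=np.array([-.058,.998,0]);
for th in(0,.1,.17):
  for sl in(0,3,6,):
    # pivot at jaws z=28 + lift 1.8 ; slide sl
    b=np.array([562.3,-98.1,0])+e*sl
    def P(y,z): # block coords y,z from underside
        zz=z-12; yy=y*np.cos(th)+zz*np.sin(th); z2=-y*np.sin(th)+zz*np.cos(th)
        return b+e*yy+[0,0,28+1.5+z2]
    q=[P(0,75),P(16,75),P(-16,75),P(16,30),P(18,30)]
    print(th,sl,np.round(q[0],1),np.round(proj(w,q)[:,1],1))
E
```

```text
[[560.7, -89.9, 92.0], [559.5, -72.4, 92.0], [561.7, -106.2, 92.0]]
[562.10386465 -89.36120578  85.0568017 ]
0 0 [562.3 -98.1  92.5] [314.4 277.6 348.5 234.2 230.5]
0 3 [562.1 -95.1  92.5] [307.7 270.4 342.3 228.7 224.9]
0 6 [562.  -92.1  92.5] [300.9 263.  336.  223.  219.3]
0.1 0 [561.9 -91.8  92.2] [299.8 260.3 337.3 229.9 226.1]
0.1 3 [561.8 -88.8  92.2] [292.9 252.9 330.9 224.3 220.5]
0.1 6 [561.6 -85.8  92.2] [285.9 245.5 324.3 218.7 214.8]
0.17 0 [561.7 -87.5  91.6] [288.9 248.1 328.4 227.  223.2]
0.17 3 [561.5 -84.5  91.6] [281.9 240.7 321.8 221.5 217.6]
0.17 6 [561.3 -81.5  91.6] [274.8 233.2 315.1 215.9 212. ]
```

View pics/z3.png

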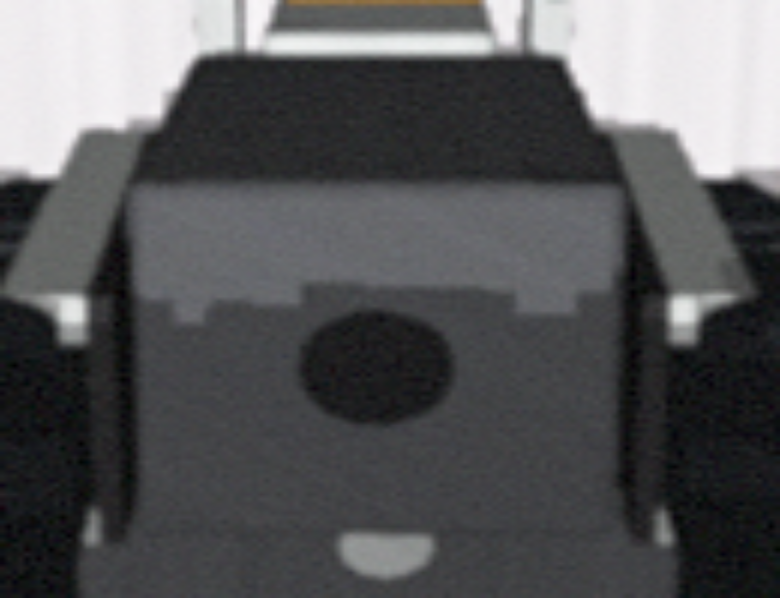

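Emit:
send_rows(increments=[[1,-0.05,0,-0.005,0],[1,-0.1,0,-0.01,0],[1,-0.15,0,-0.015,0],[1,-0.2,0,-0.02,0],[1,-0.25,0,-0.025,0],[1,-0.29,0,-0.03,0],[1,-0.29,0,-0.03,0],[1,-0.29,0,-0.03,0]])

```text
t: 4.65
position: [563.4, -107.3, 88.1]
eef_rot: [[-0.062, 0.998, -0.001], [0.998, 0.062, 0.006], [0.006, -0.0, -1.0]]
wrist_force: [-1.6, 15.9, 5.5]
grip_width: 31.1
```

```bash
cat > look2.py <<'E'
from cell import r
import cv2,numpy as np,sys
from h import *
n=sys.argv[1]
s=r.get_state();P=np.array(s['position']);print(round(s['t'],2),np.round(P,2),'F',np.round(s['wrist_force'],1),'T',np.round(s['ft_torque'],2),round(s['grip_width'],2))
e=np.array([-.058,.998,0]);print('along',(P-[562.3,-98.1,0])@e,'tilt~',((P-[562.3,-98.1,0])@e)/(P[2]-3-28))
c=r.snapshot("scene");im=c["img"][:,:,::-1]
a=cv2.resize(im[175:245,215:345],None,fx=6,fy=6,interpolation=cv2.INTER_CUBIC)
w=r.snapshot("wrist");im=w["img"][:,:,::-1]
b=cv2.resize(im[200:360,180:390],None,fx=3,fy=3,interpolation=cv2.INTER_CUBIC)
cv2.imwrite(f"pics/{n}a.png",a[:,:780]);cv2.imwrite(f"pics/{n}b.png",b)
E
python3 look2.py k1
```

```text
4.65 [ 563.4  -107.27   88.09] F [-1.6 15.9  5.5] T [3.81 0.39 0.03] 31.11
along -9.211282729050192 tilt~ -0.1613484857922037
```

View pics/k1a.png

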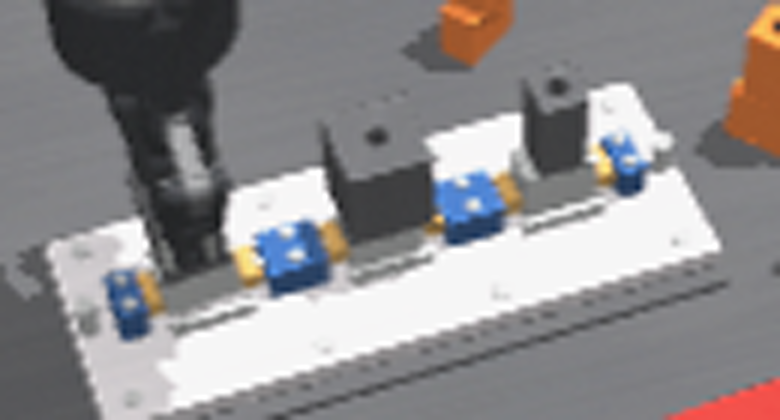

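View pics/k1b.png

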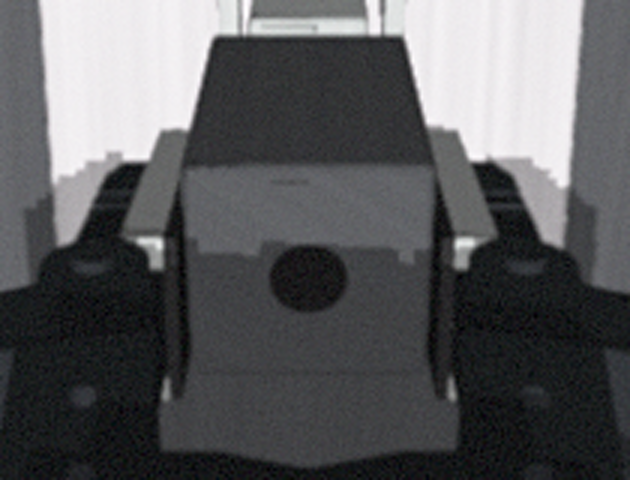

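Emit:
send_rows(increments=[[1,0.05,0,-0.005,0],[1,0.1,0,-0.01,0],[1,0.15,0,-0.015,0],[1,0.2,0,-0.02,0],[1,0.25,0,-0.025,0],[1,0.29,0,-0.03,0],[1,0.29,0,-0.03,0],[1,0.29,0,-0.03,0]])

```text
t: 5.55
position: [561.9, -89.3, 91.7]
eef_rot: [[-0.054, 0.999, 0.002], [0.999, 0.054, -0.005], [-0.006, 0.002, -1.0]]
wrist_force: [2.0, -14.5, 0.3]
grip_width: 30.9
```

```bash
python3 look2.py k2
```

```text
5.55 [561.91 -89.26  91.69] F [  2.  -14.5   0.3] T [-3.33 -0.47 -0.  ] 30.91
along 8.846855807842722 tilt~ 0.14576173898838957
```

View pics/k2a.png

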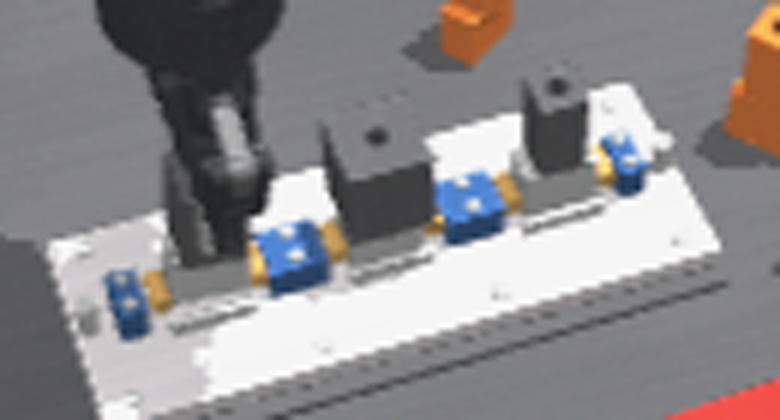

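Emit:
send_rows(increments=[[1,-0.05,0,-0.005,0],[1,-0.1,0,-0.01,0],[1,-0.15,0,-0.015,0],[1,-0.2,0,-0.02,0],[1,-0.25,0,-0.025,0],[1,-0.29,0,-0.025,0],[1,-0.29,0,-0.025,0],[1,-0.29,0,-0.025,0]])

```text
t: 6.45
position: [563.4, -110.5, 94.4]
eef_rot: [[-0.06, 0.998, 0.0], [0.998, 0.06, 0.003], [0.003, 0.0, -1.0]]
wrist_force: [-2.7, 4.3, 11.3]
grip_width: 30.9
```

```bash
python3 look2.py k3
```

```text
6.45 [ 563.44 -110.5    94.41] F [-2.7  4.3 11.3] T [ 1.63  0.72 -0.16] 30.89
along -12.44187911678297 tilt~ -0.19622796010766053
```

View pics/k3a.png

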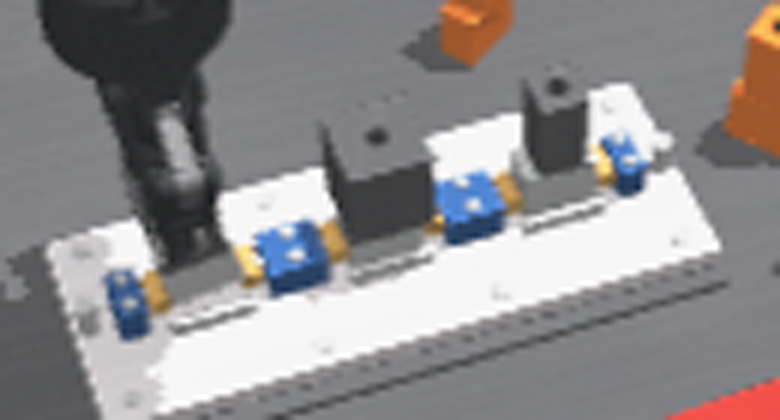

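View pics/k3b.png

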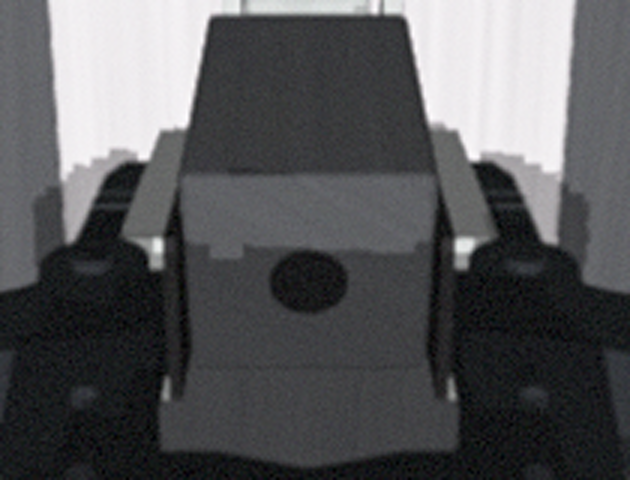

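Emit:
send_rows(increments=[[1,0.04,0,0.005,0],[1,0.08,0,0.005,0],[1,0.12,0,0.005,0],[1,0.15,0,0.005,0],[1,0.15,0,0,0],[1,0.15,0,0,0]])

```text
t: 7.15
position: [563.9, -103.1, 96.1]
eef_rot: [[-0.055, 0.998, 0.005], [0.998, 0.055, -0.005], [-0.006, 0.005, -1.0]]
wrist_force: [-0.2, -14.0, 14.9]
grip_width: 31.4
```

```bash
python3 look2.py k4
```

```text
7.15 [ 563.91 -103.08   96.13] F [ -0.2 -14.   14.9] T [-3.17  0.11  0.06] 31.45
along -5.066421859122853 tilt~ -0.0777936615415243
```

View pics/k4a.png

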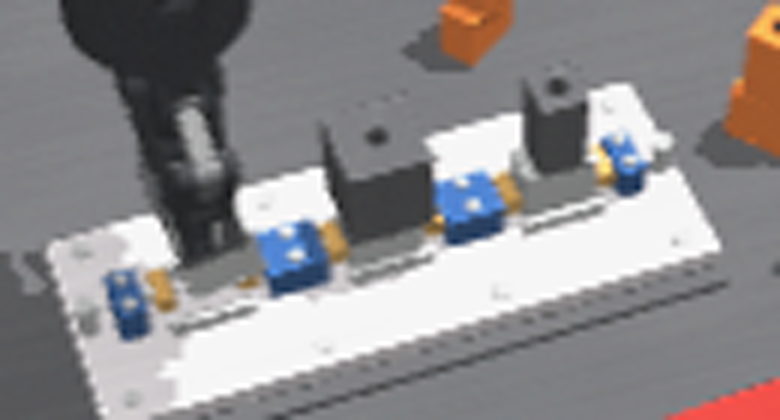

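View pics/k4b.png

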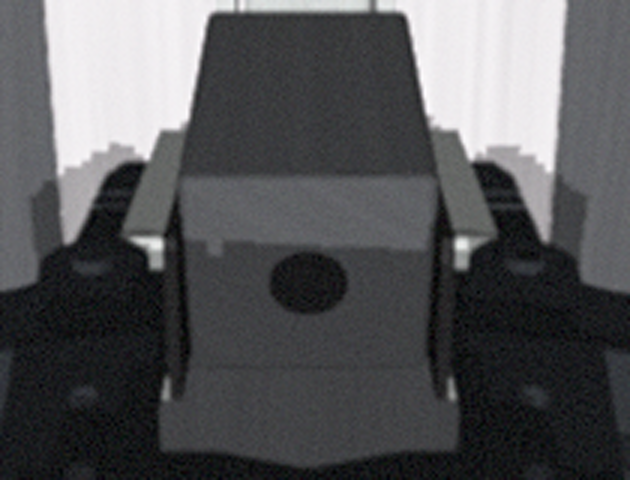

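Emit:
send_rows(increments=[[1,-0.05,0,0,0],[1,-0.1,0,0.01,0],[1,-0.1,0,0.03,0],[1,-0.1,0,0.05,0],[1,-0.1,0,0.07,0],[1,-0.1,0,0.07,0]])

```text
t: 7.85
position: [565.1, -112.0, 91.4]
eef_rot: [[-0.055, 0.998, 0.006], [0.998, 0.055, -0.004], [-0.004, 0.006, -1.0]]
wrist_force: [-8.7, -9.9, 36.5]
grip_width: 31.1
```

```bash
python3 look2.py k5
```

```text
7.85 [ 565.05 -112.     91.38] F [-8.7 -9.9 36.5] T [-1.46  2.15  0.26] 31.07
along -14.03528044335914 tilt~ -0.2324502072874207
```

View pics/k5a.png

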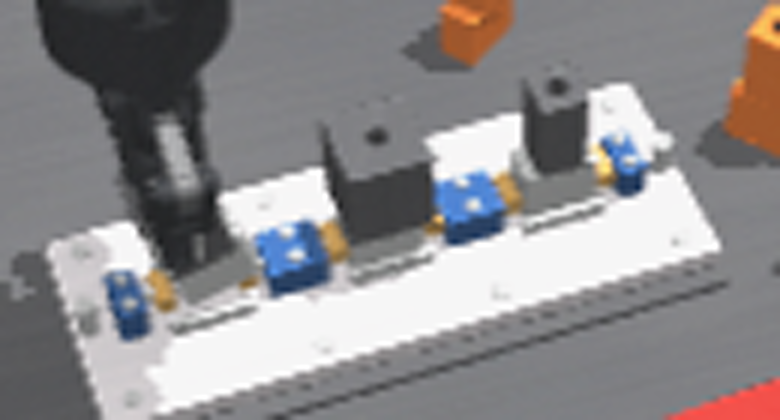

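View pics/k5b.png

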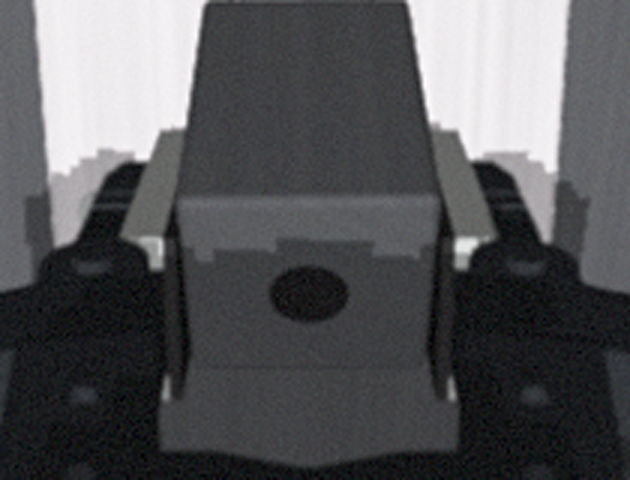

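Emit:
send_rows(increments=[[1,0,0,-0.05,0],[1,0.03,0,-0.09,0],[1,0.06,0,-0.1,0],[1,0.1,0,-0.1,0],[1,0.14,0,-0.1,0],[1,0.18,0,-0.1,0],[1,0.18,0,-0.1,0]])

```text
t: 8.65
position: [562.6, -93.6, 97.7]
eef_rot: [[-0.056, 0.998, 0.002], [0.998, 0.056, -0.005], [-0.005, 0.002, -1.0]]
wrist_force: [-1.6, -12.5, 10.4]
grip_width: 31.0
```

```bash
python3 look2.py k6
```

```text
8.65 [562.64 -93.6   97.69] F [ -1.6 -12.5  10.4] T [-3.07  0.3   0.02] 30.95
along 4.474082268769421 tilt~ 0.06708793939451149
```

View pics/k6a.png

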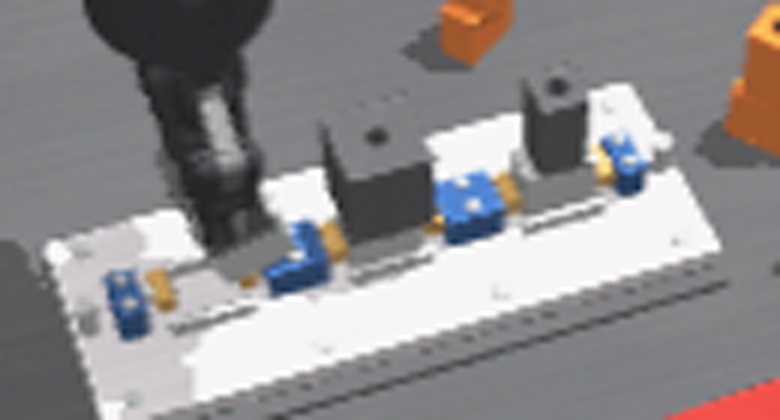

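View pics/k6b.png

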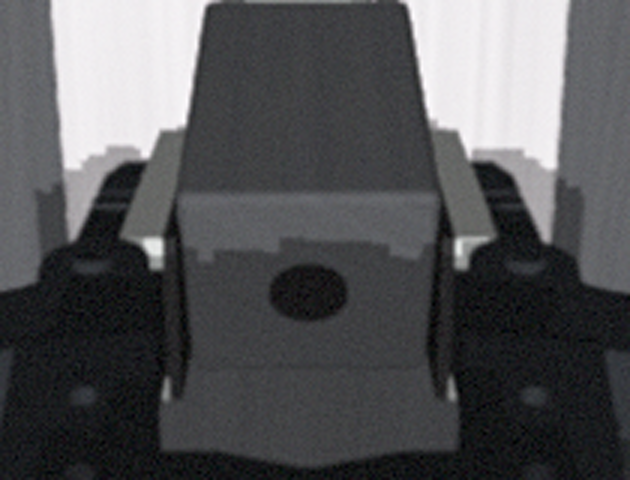

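```bash
cat > fit.py <<'E'
from cell import r
import numpy as np,sys
from h import *
from scipy.optimize import least_squares
# rows: hole, +y top edge, -y top edge, +y head lower edge
def fit(w,rows):
    e=np.array([-.058,.998,0]);n=np.array([[0,75],[16,75],[-16,75],[16,30]])
    def pts(v,n=n):
        th=v[2];y=n[:,0]*np.cos(th)+n[:,1]*np.sin(th);z=-n[:,0]*np.sin(th)+n[:,1]*np.cos(th)
        return np.array([562.5,-98.1,0])+np.outer(y+v[0],e)+np.outer(z+v[1],[0,0,1])
    s=least_squares(lambda v:proj(w,pts(v))[:,1]-rows,[0,30,0])
    c=pts(s.x,np.array([[18,0],[-18,0]]))
    print('bottom along %.1f z %.1f tilt %.3f'%tuple(s.x),'res',np.round(s.fun,1),'corner z +y,-y',c[:,2])
E
python3 - <<'E'
from cell import r
from fit import fit
w=r.snapshot("wrist")
fit(w,[297.7,264.3,322.3,201])
E
```

```text
bottom along 23.3 z 31.4 tilt -0.276 res [-1.6  0.8  0.9 -0.1] corner z +y,-y [36.27447932 26.47869191]
```

Emit:
send_rows(increments=[[1,0,0,-0.06,0],[1,0,0,-0.13,0],[1,-0.07,0,-0.13,0],[1,-0.14,0,-0.13,0],[1,-0.21,0,-0.13,0],[1,-0.27,0,-0.13,0],[1,-0.27,0,-0.13,0],[1,-0.27,0,-0.13,0]])

```text
t: 9.6
position: [563.3, -117.2, 109.1]
eef_rot: [[-0.058, 0.998, -0.0], [0.998, 0.058, 0.0], [0.0, -0.0, -1.0]]
wrist_force: [-0.0, -0.1, -2.3]
grip_width: 31.0
```

```bash
python3 look2.py k7
```

```text
9.6 [ 563.27 -117.19  109.12] F [-0.  -0.1 -2.3] T [-0.01 -0.01  0.04] 31.02
along -19.106025719692656 tilt~ -0.24458115605296438
```

View pics/k7a.png

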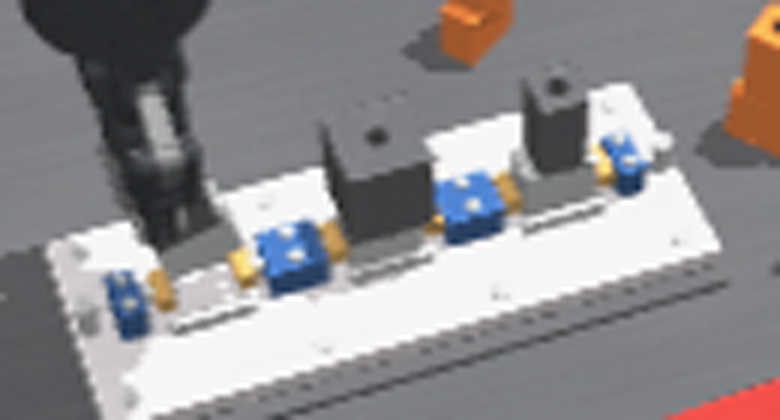

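View pics/k7b.png

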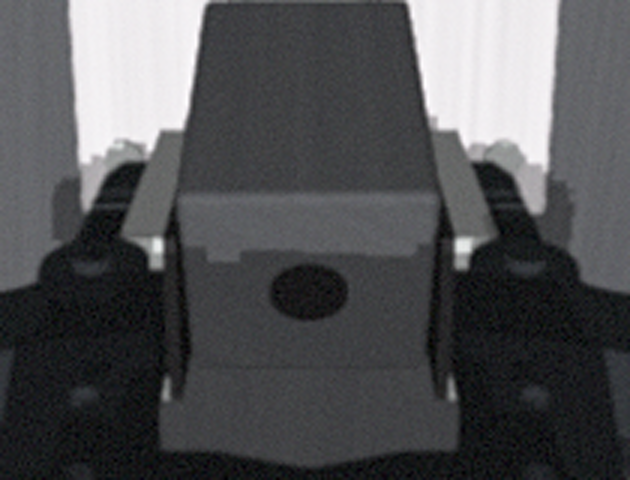

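Emit:
send_rows(increments=[[1,0,0,0.02,0],[1,0,0,0.04,0],[1,0,0,0.06,0],[1,0,0,0.06,0]])

```text
t: 10.1
position: [563.1, -116.9, 102.9]
eef_rot: [[-0.058, 0.998, -0.001], [0.998, 0.058, 0.0], [0.0, -0.001, -1.0]]
wrist_force: [-0.6, 0.4, -3.5]
grip_width: 31.2
```

```bash
python3 look2.py k8;python3 -c "
from cell import r
from fit import fit
fit(r.snapshot('wrist'),[297.7,264.3,322.3,201])"
```

```text
10.1 [ 563.13 -116.92  102.88] F [-0.6  0.4 -3.5] T [ 0.    0.04 -0.  ] 31.25
along -18.835076669441264 tilt~ -0.2620249377901004
bottom along 0.2 z 37.0 tilt -0.280 res [-1.6  0.8  0.9 -0.1] corner z +y,-y [41.96408611 32.01091248]
```

View pics/k8a.png

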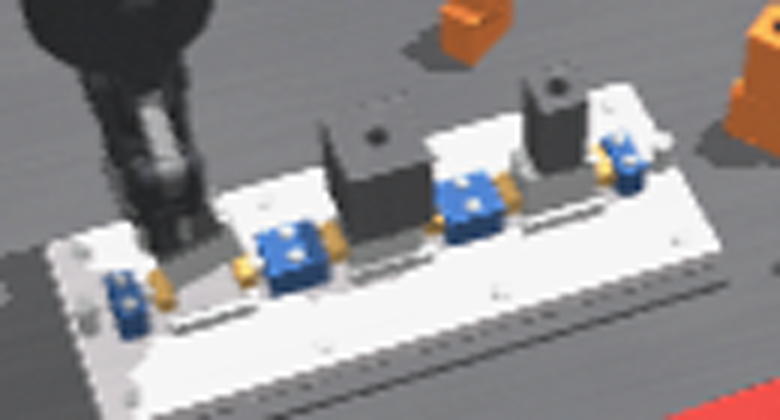

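Emit:
send_rows(increments=[[1,0,0,-0.1,0],[1,0,0,-0.2,0],[1,-0.15,0,-0.2,0],[1,-0.3,0,-0.2,0],[1,-0.45,0,-0.2,0],[1,-0.6,0,-0.2,0],[1,-0.75,0,-0.2,0],[1,-0.83,0,-0.2,0],[1,-0.83,0,-0.1,0],[1,-0.83,0,0,0]])

```text
t: 11.25
position: [568.2, -199.5, 102.4]
eef_rot: [[-0.058, 0.998, -0.0], [0.998, 0.058, 0.0], [0.0, -0.0, -1.0]]
wrist_force: [0.1, 0.8, -3.7]
grip_width: 31.2
```

```bash
python3 look2.py k9;python3 - <<'E'
from cell import r
from h import *
import cv2
from fit import fit
w=r.snapshot('wrist');fit(w,[297.7,264.3,322.3,201])
e=np.array([-.058,.998,0]);X=np.array([.998,.058,0]);o=np.array([562.5,-98.1,0])
print(proj(w,[o-61*e+x*X+[0,0,16] for x in(-55,55)]))
cv2.imwrite('pics/k9w.png',w['img'][:,:,::-1])
s=r.snapshot('side');cv2.imwrite('pics/k9s.png',cv2.resize(s['img'][90:270,200:380,::-1],None,fx=3.3,fy=3.3))
E
```

```text
11.25 [ 568.22 -199.52  102.4 ] F [ 0.1  0.8 -3.7] T [0.01 0.01 0.02] 31.15
along -101.56549325946067 tilt~ -1.4225435823585388
bottom along -81.2 z 34.7 tilt -0.282 res [-1.6  0.8  0.9 -0.1] corner z +y,-y [39.68169002 29.67153074]
[[198.91927539 158.49831848]
 [376.30400599 158.84578834]]
```

View pics/k9w.png

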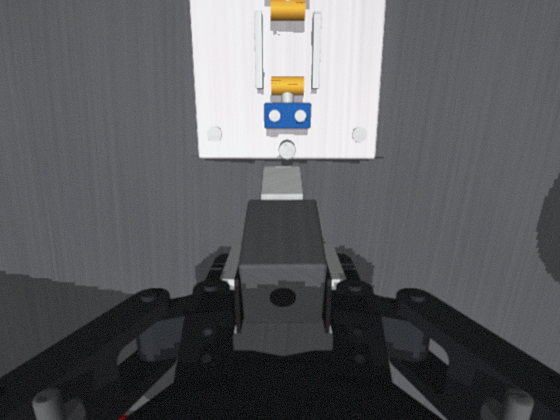

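View pics/k9a.png

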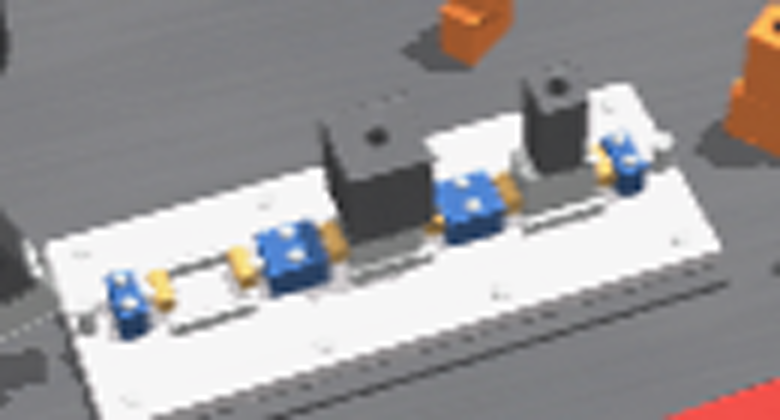

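View pics/k9s.png

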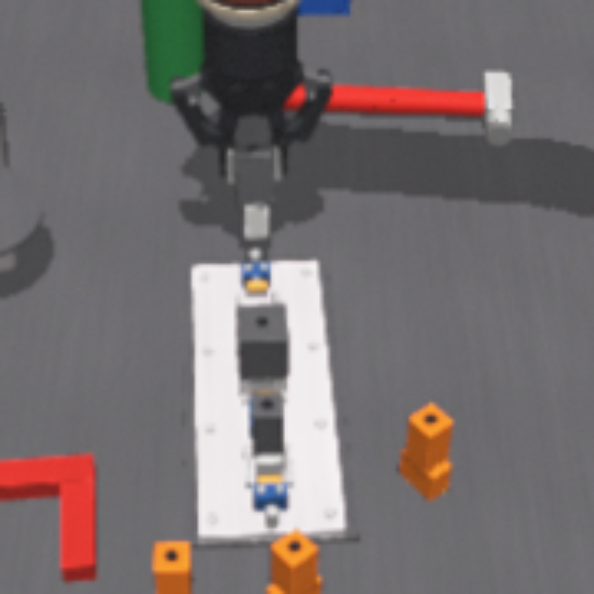

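```bash
python3 - <<'E'
from cell import r
from h import *
s=r.snapshot('side')
print(atz(s,[(321,120),(200+295/3.3,90+97/3.3)],15))
for t in('chip_hammer','spray_can'):
  for d in r.trace(s,t)[:1]:
    ys,xs=np.nonzero(d['mask']);i=ys.argmax();print(t,d['bbox'],d['confidence'],atz(s,[(xs[i],ys[i])],0))
E
```

```text
[[ 425.63078032 -392.54748824   15.        ]
 [ 528.43633845 -396.12727839   15.        ]]
chip_hammer [284.9, 111.0, 68.8, 22.1] 0.59 [[ 340.93139256 -344.29816925    0.        ]]
spray_can [242.8, 67.5, 19.7, 50.9] 0.56 [[ 665.47242173 -413.82041368    0.        ]]
```

Emit:
send_rows(increments=[[1,0,0,0.06,0],[1,0,0,0.12,0],[1,0,0,0.18,0],[1,0,0,0.23,0],[1,0,0,0.26,0],[1,0,0,0.27,0],[1,0,0,0.27,0]])

```text
t: 12.3
position: [568.2, -199.9, 76.2]
eef_rot: [[-0.058, 0.998, -0.0], [0.998, 0.058, 0.0], [0.0, -0.0, -1.0]]
wrist_force: [-0.3, -0.0, -3.2]
grip_width: 30.7
```

```bash
python3 - <<'E'
from cell import r
from h import *
import cv2
from fit import fit
s=r.get_state();print(s['t'],s['position'],s['wrist_force'])
w=r.snapshot('wrist');fit(w,[297.7,264.3,322.3,201])
cv2.imwrite('pics/l1.png',w['img'][:,:,::-1])
s=r.snapshot('scene');cv2.imwrite('pics/l1s.png',cv2.resize(s['img'][160:260,180:300,::-1],None,fx=6,fy=6,interpolation=cv2.INTER_CUBIC))
E
```

```text
12.3 [ 568.1658254  -199.94470688   76.1848022 ] [-0.26990326 -0.04490312 -3.19269227]
bottom along -82.9 z 10.0 tilt -0.280 res [-1.6  0.8  0.9 -0.1] corner z +y,-y [14.93178739  4.97821995]
```

View pics/l1.png

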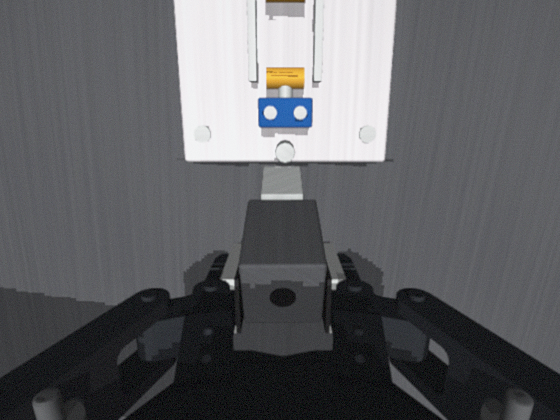

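View pics/l1s.png

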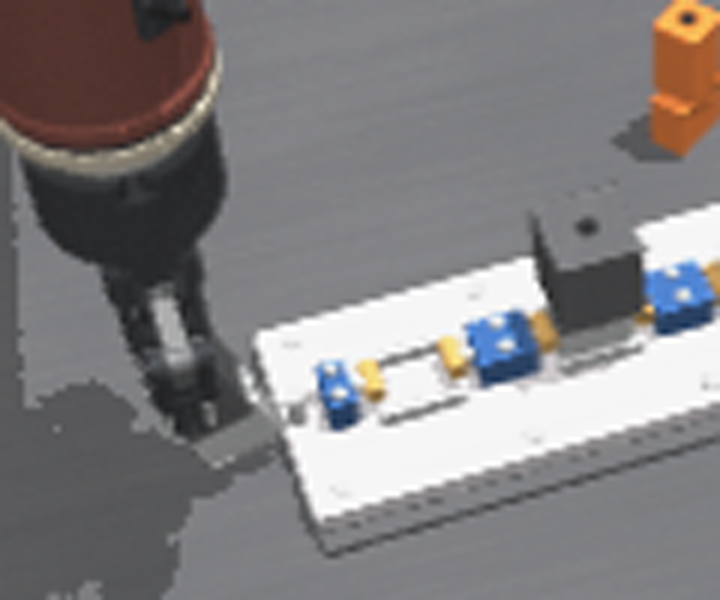

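Emit:
send_rows(increments=[[1,0,0,0.03,0],[1,0.03,0,0.03,0],[1,0.06,0,0.03,0],[1,0.09,0,0.03,0],[1,0.12,0,0.03,0],[1,0.15,0,0.03,0],[1,0.15,0,0.03,0]])

```text
t: 13.1
position: [567.5, -190.9, 75.7]
eef_rot: [[-0.054, 0.999, 0.003], [0.998, 0.054, -0.007], [-0.007, 0.002, -1.0]]
wrist_force: [-4.3, -16.5, 10.4]
grip_width: 30.9
```

```bash
cat > l.py <<'E'
from cell import r
from h import *
import cv2,sys
n=sys.argv[1]
s=r.get_state();print(s['t'],s['position'],s['wrist_force'],s['ft_torque'])
w=r.snapshot('wrist')
cv2.imwrite(f'pics/{n}.png',cv2.resize(w['img'][150:350,180:390,::-1],None,fx=3,fy=3,interpolation=cv2.INTER_CUBIC))
s=r.snapshot('scene');cv2.imwrite(f'pics/{n}s.png',cv2.resize(s['img'][160:260,180:300,::-1],None,fx=6,fy=6,interpolation=cv2.INTER_CUBIC))
E
python3 l.py l2
```

```text
13.1 [ 567.49370109 -190.8666709    75.74465516] [ -4.30519698 -16.46115136  10.35673647] [-3.86454961  1.1096206   0.15637897]
```

View pics/l2.png

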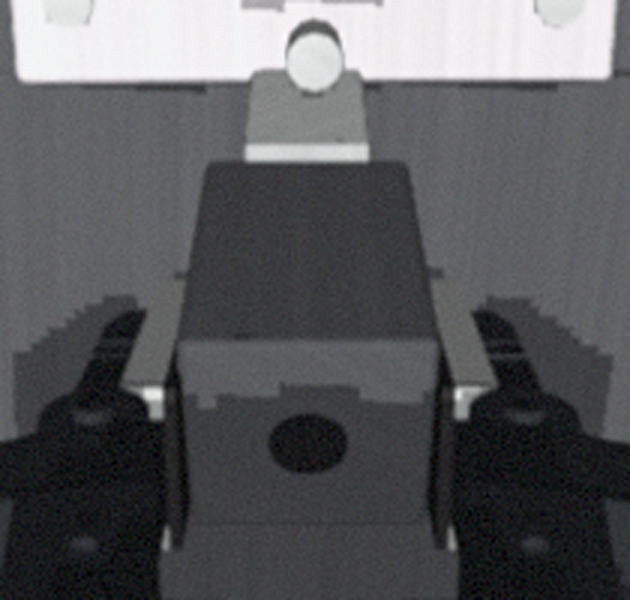

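View pics/l2s.png

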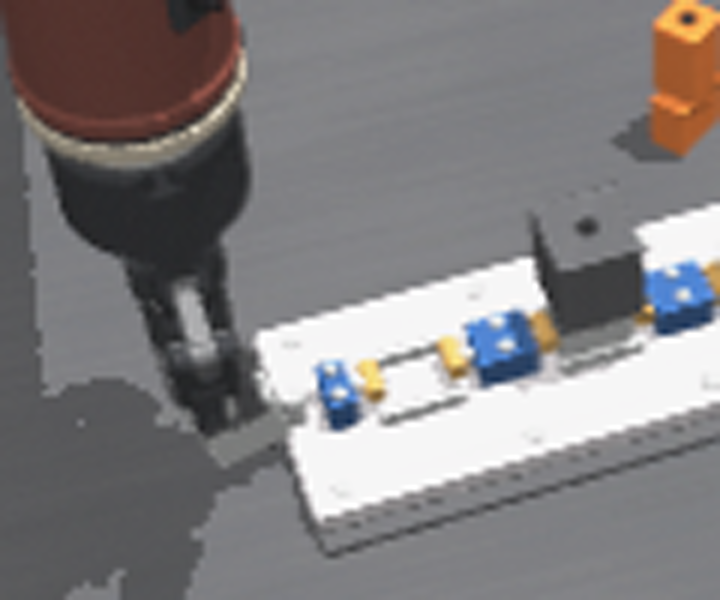

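Emit:
send_rows(increments=[[1,-0.08,0,0,0],[1,-0.15,0,0,0],[1,-0.15,0,0.02,0],[1,-0.15,0,0.02,0],[1,-0.15,0,0.02,0]])

```text
t: 13.7
position: [568.0, -199.1, 70.8]
eef_rot: [[-0.059, 0.998, -0.001], [0.998, 0.059, 0.001], [0.001, -0.001, -1.0]]
wrist_force: [0.2, 0.3, -3.0]
grip_width: 31.5
```

```bash
python3 l.py l3; python3 -c "
from cell import r
from fit import fit
fit(r.snapshot('wrist'),[297.7,264.3,322.3,201])"
```

```text
13.7 [ 567.99086005 -199.06375108   70.75387406] [ 0.15975143  0.26184588 -3.03786998] [-0.00426323 -0.05972229  0.0034929 ]
bottom along -82.2 z 4.8 tilt -0.281 res [-1.6  0.8  0.9 -0.1] corner z +y,-y [ 9.81056033 -0.15567669]
```

View pics/l3.png

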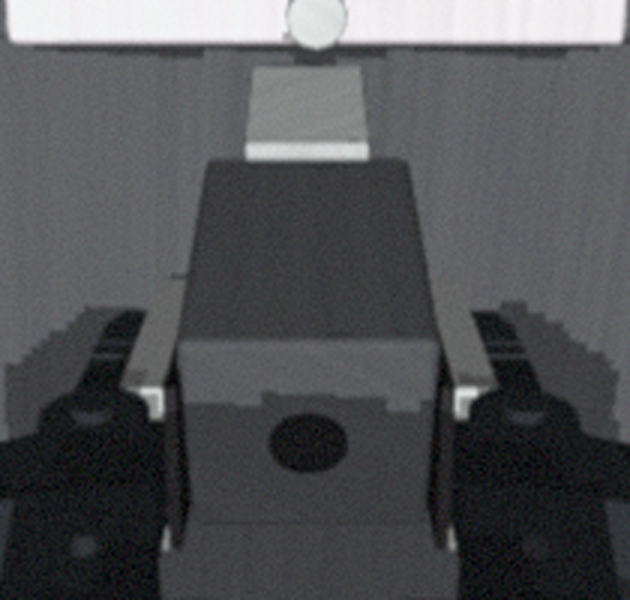

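Emit:
send_rows(increments=[[1,0.03,0,-0.005,0],[1,0.06,0,-0.005,0],[1,0.09,0,-0.005,0],[1,0.12,0,-0.005,0],[1,0.15,0,-0.005,0],[1,0.18,0,-0.005,0],[1,0.18,0,-0.005,0]])

```text
t: 14.55
position: [567.8, -185.7, 73.3]
eef_rot: [[-0.056, 0.998, 0.003], [0.998, 0.056, -0.005], [-0.005, 0.003, -1.0]]
wrist_force: [0.3, -10.6, 0.7]
grip_width: 31.2
```

```bash
python3 l.py l4
```

```text
14.55 [ 567.80185556 -185.73484924   73.34375309] [  0.25182428 -10.55850733   0.74255616] [-2.77738997 -0.04508873  0.01724444]
```

View pics/l4.png

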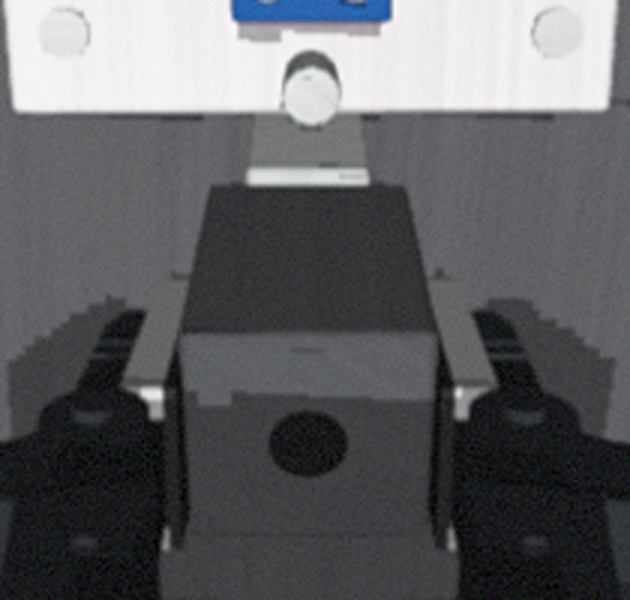

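Emit:
send_rows(increments=[[1,0.03,0,0,0],[1,0.06,0,0,0],[1,0.09,0,0,0],[1,0.09,0,0,0]])

```text
t: 15.05
position: [567.6, -176.5, 73.4]
eef_rot: [[-0.056, 0.998, 0.003], [0.998, 0.056, -0.005], [-0.005, 0.003, -1.0]]
wrist_force: [1.3, -9.7, 3.0]
grip_width: 31.0
```

```bash
python3 l.py l5
```

```text
15.05 [ 567.55288218 -176.53369967   73.44799156] [ 1.31218741 -9.72532114  2.99004075] [-2.51297737 -0.19478225 -0.03226331]
```

View pics/l5.png

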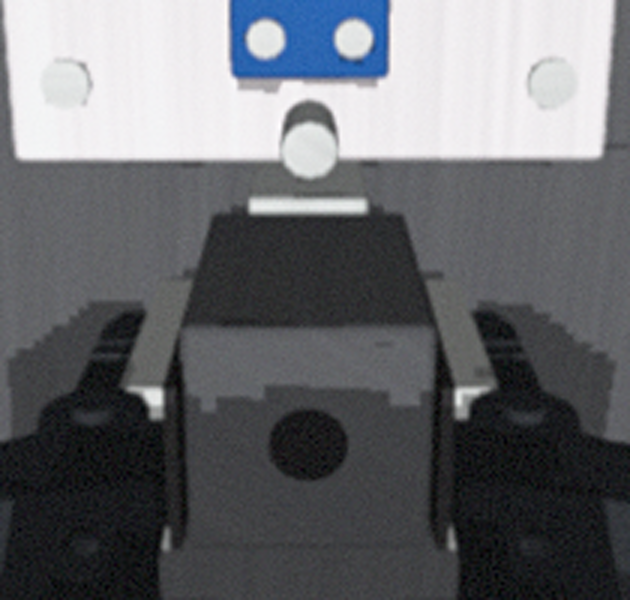

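View pics/l5s.png

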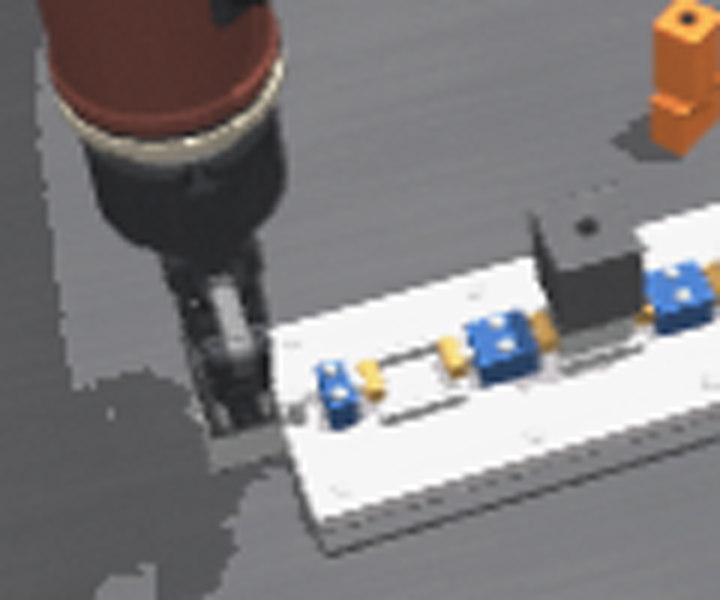

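```bash
python3 -c "
from cell import r
from fit import fit
fit(r.snapshot('wrist'),[298.3,258.7,331.7,221.3])"
```

```text
bottom along -81.1 z 4.5 tilt 0.007 res [-1.2  0.6  0.6 -0.1] corner z +y,-y [4.38364165 4.63815547]
```

Emit:
send_rows(increments=[[1,-0.06,0,0,0],[1,-0.11,0,0,0],[1,-0.11,0,-0.1,0],[1,-0.11,0,-0.25,0],[1,-0.11,0,-0.4,0],[1,-0.11,0,-0.5,0],[1,-0.11,0,-0.5,0]])

```text
t: 15.9
position: [568.6, -184.1, 124.4]
eef_rot: [[-0.058, 0.998, 0.004], [0.998, 0.058, -0.001], [-0.001, 0.004, -1.0]]
wrist_force: [0.5, 0.5, -2.9]
grip_width: 31.5
```

```bash
python3 l.py l6; python3 - <<'E'
from cell import r
import cv2
s=r.snapshot('side');cv2.imwrite('pics/l6d.png',cv2.resize(s['img'][90:190,220:340,::-1],None,fx=6,fy=6,interpolation=cv2.INTER_CUBIC))
E
```

```text
15.9 [ 568.58608156 -184.06064093  124.38890226] [ 0.53676051  0.50108848 -2.93881914] [-0.00763953 -0.03478861  0.00402061]
```

View pics/l6.png

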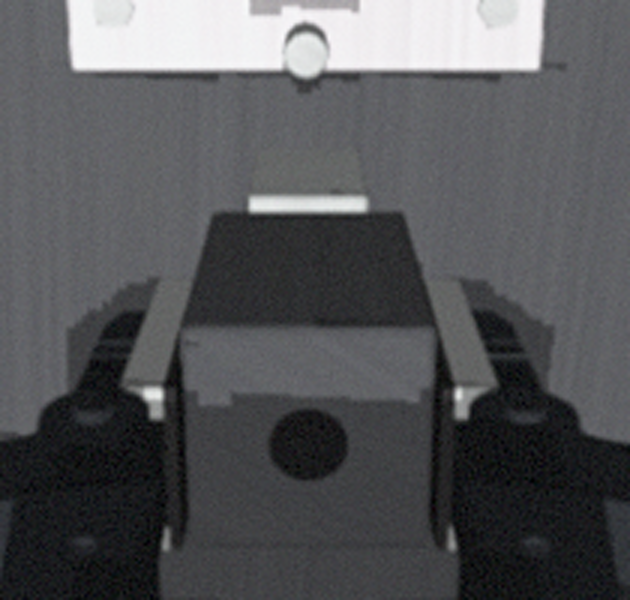

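View pics/l6s.png

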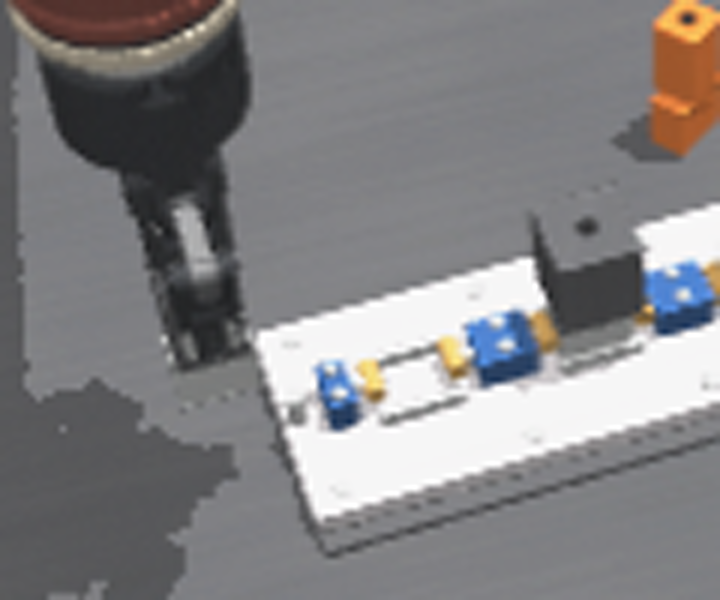

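```bash
cat > fit2.py <<'E'
import numpy as np
from h import *
from scipy.optimize import least_squares
N=np.array([[0,75],[16,75],[-16,75],[16,30],[18,30],[18,0]])
def fit(w,rows):
    e=np.array([-.058,.998,0])
    def pts(v,n=N):
        th=v[2];y=n[:,0]*np.cos(th)+n[:,1]*np.sin(th);z=-n[:,0]*np.sin(th)+n[:,1]*np.cos(th)
        return np.array([562.5,-98.1,0])+np.outer(y+v[0],e)+np.outer(z+v[1],[0,0,1])
    s=least_squares(lambda v:proj(w,pts(v))[:,1]-rows,[0,30,0],loss='soft_l1')
    print('bottom along %.1f z %.1f tilt %.3f'%tuple(s.x),'res',np.round(proj(w,pts(s.x))[:,1]-rows,1))
    print('std',np.sqrt(np.diag(np.linalg.inv(s.jac.T@s.jac)))*1)
E
python3 -c "
from cell import r
from fit2 import fit
w=r.snapshot('wrist');fit(w,[298.3,258.7,331.3,220.7,215.3,200])
import cv2
cv2.imwrite('pics/l7.png',cv2.resize(w['img'][190:230,250:320,::-1],None,fx=10,fy=10,interpolation=cv2.INTER_CUBIC))"
```

```text
bottom along -14.4 z 32.3 tilt -7.765 res [ -73.3  -27.1 -111.9  -65.   -59.4  -98.7]
std [ 489.68370613 1572.30572023   17.54223484]
```

View pics/l7.png

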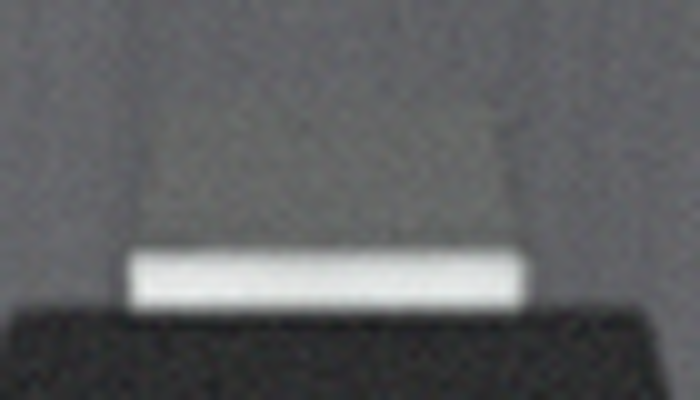

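View pics/l6d.png

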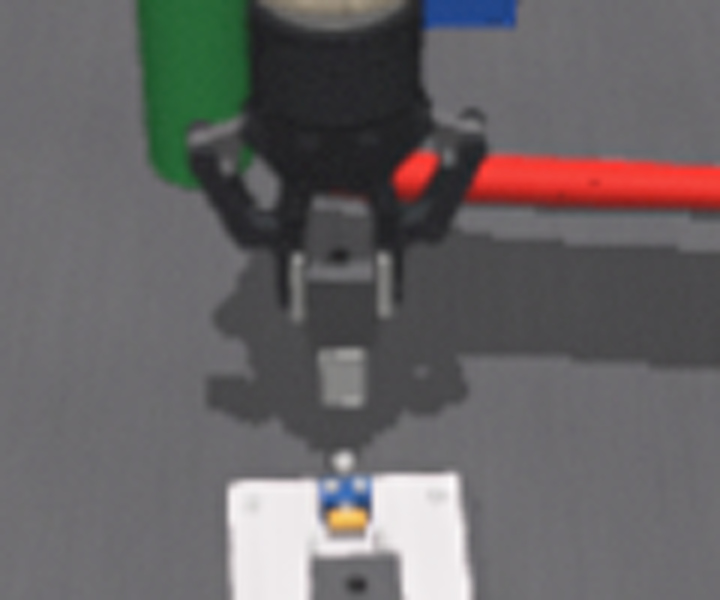

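```bash
sed -i "s/\[0,30,0\],loss/[-85,55,0],loss/" fit2.py; python3 -c "
from cell import r
from fit2 import *
w=r.snapshot('wrist');fit(w,[298.3,258.7,331.3,221.2,215,200])
s=r.snapshot('side')
# side: rows for hole? lower-head edge, shank edges
e=np.array([-.058,.998,0])
print(r.get_state()['position'])
for th in(-.05,0,.05):
  b=np.array([562.5,-98.1,0])-88*e+[0,0,55.]
  P=[b+e*(y*np.cos(th)+z*np.sin(th))+[0,0,-y*np.sin(th)+z*np.cos(th)] for y,z in N]
  print(th,np.round(proj(s,P)[:,1],1))
"
```

```text
bottom along -86.6 z 52.6 tilt -0.011 res [-1.5  0.5  0.5 -1.3  1.1  0. ]
std [0.80492006 1.961417   0.01179732]
[ 566.794515   -183.81848402  121.04498651]
-0.05 [131.6 135.1 128.2 148.2 148.6 157. ]
0 [132.4 136.2 128.8 148.7 149.2 157.2]
0.05 [133.3 137.3 129.5 149.3 149.8 157.5]
```

Emit:
send_rows(increments=[[1,0.08,0,0,0],[1,0.2,0,0,0],[1,0.33,0,0,0],[1,0.46,0,0,0],[1,0.6,0,0,0],[1,0.72,0,0,0],[1,0.81,0,0,0],[1,0.86,0,0,0],[1,0.86,0,0,0],[1,0.86,0,0,0]])

```text
t: 17.2
position: [562.3, -98.7, 121.8]
eef_rot: [[-0.058, 0.998, 0.0], [0.998, 0.058, -0.0], [-0.0, -0.0, -1.0]]
wrist_force: [-0.2, -0.3, -3.2]
grip_width: 31.0
```

```bash
python3 l.py m1
```

```text
17.2 [562.25222265 -98.67774537 121.83583159] [-0.24365944 -0.31328497 -3.20249214] [-0.01306423 -0.0121304   0.02547769]
```

View pics/m1.png

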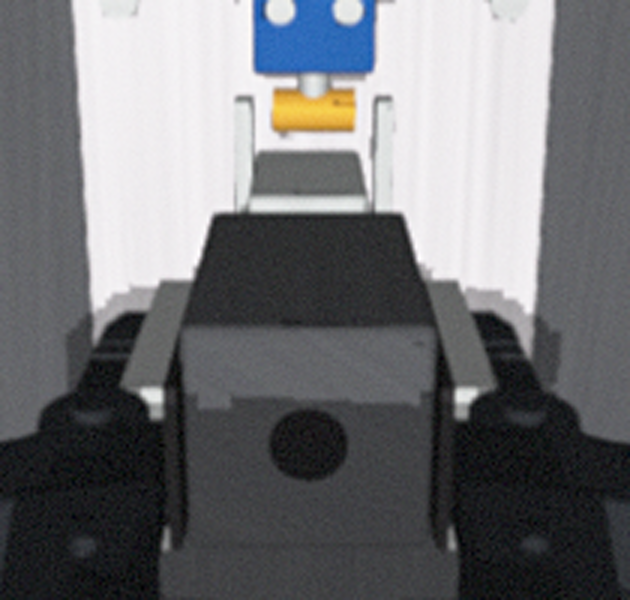

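View pics/m1s.png

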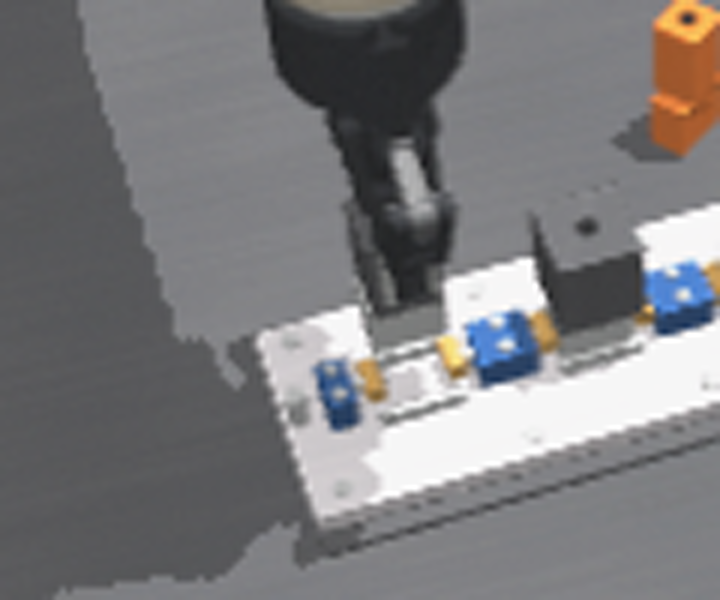

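Emit:
send_rows(increments=[[1,0,0,0.02,0],[1,0,0,0.04,0],[1,0,0,0.06,0],[1,0,0,0.07,0],[1,0,0,0.07,0],[1,0,0,0.07,0]])

```text
t: 17.9
position: [562.3, -98.1, 114.8]
eef_rot: [[-0.058, 0.998, -0.0], [0.998, 0.058, 0.0], [0.0, -0.0, -1.0]]
wrist_force: [0.1, -0.3, -2.5]
grip_width: 30.9
```

```bash
sed -i "s/\[-85,55,0\],loss/[0,45,0],loss/" fit2.py; python3 l.py m2;  python3 - <<'E'
from cell import r
from fit2 import *
import cv2
w=r.snapshot('wrist');fit(w,[298.3,258.7,331.7,220.9,215.2,200.6])
print(atz(w,[(180+309/3,298.3)],122))
cv2.imwrite('pics/m3.png',cv2.resize(w['img'][190:350,230:330,::-1],None,fx=5,fy=3.7,interpolation=cv2.INTER_CUBIC))
s=r.snapshot('side');cv2.imwrite('pics/m3s.png',cv2.resize(s['img'][130:270,220:360,::-1],None,fx=4.2,fy=4.2,interpolation=cv2.INTER_CUBIC))
E
```

```text
17.9 [562.27378917 -98.05414688 114.78257217] [ 0.13998487 -0.2758868  -2.48412853] [-0.0326889   0.01121209  0.01923733]
bottom along -1.0 z 46.7 tilt -0.006 res [-1.3  0.4  0.5 -0.8  1.1 -0.1]
std [0.7724906  1.90065382 0.01140458]
[[ 561.18687121 -100.00592481  122.        ]]
```

View pics/m3.png

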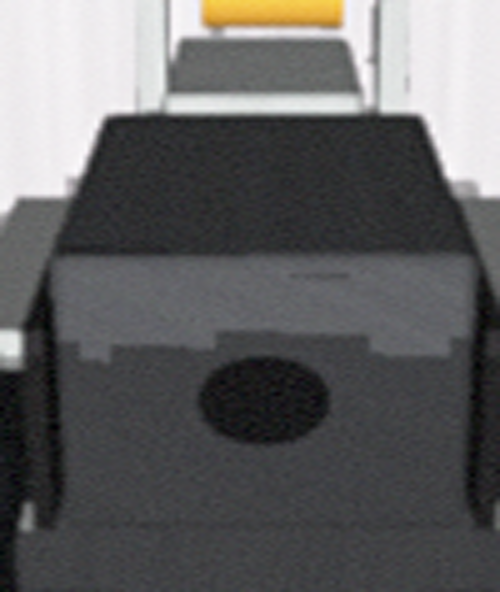

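View pics/m3s.png

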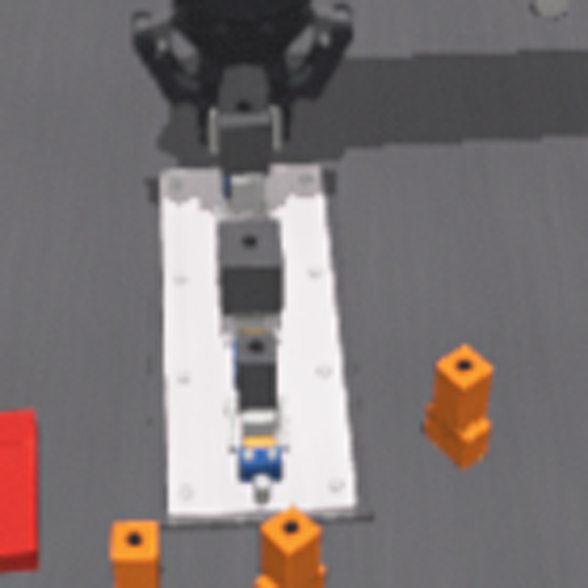

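View pics/m2s.png

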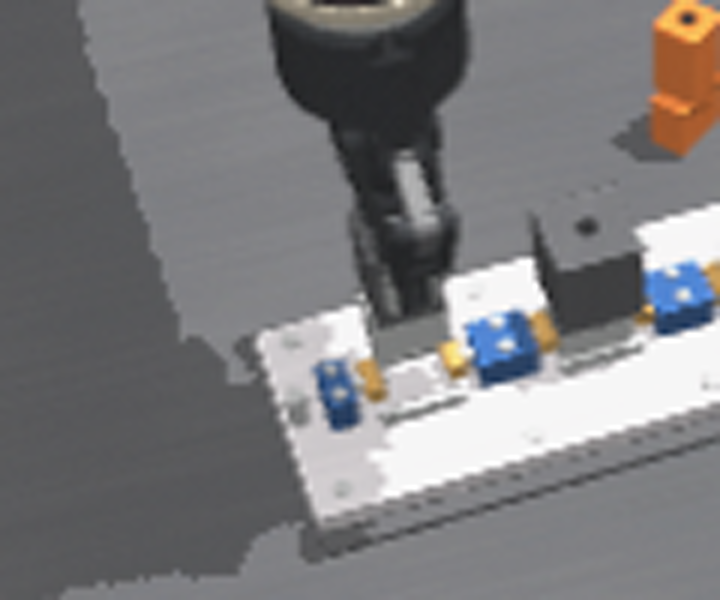

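```bash
python3 - <<'E'
from cell import r
import numpy as np
s=r.get_state();print(s['t'],np.abs(s['qvel']).max())
print(r.sign_off())
E
```

```text
18.1 0.0017766529464198638
the job is handed in; nothing more can be done
None
```

The middle-size block is out of nest0, at the -y end of the row, and was held still and upright above that nest when I handed in at about 18 s. I picked it because its head measured about 31 mm, against 23 mm and 39 mm for the other two. I gripped it across x and rocked it along the row, about 0.13 to 0.2 rad each way with 2 to 4 mm of lift per swing.

**Not as planned:**
- On the last swing one side slipped free first, leaving the block tilted about 0.2 rad in the pads.
- My attempt to press it back into the nest, with about 36 N at the wrist, worsened the tilt to 0.28 rad.
- I lifted it clear, carried it beyond the -y end of the plate, and turned it upright by pushing its shank sideways against the plate's end face with 10 to 16 N. The first of these pushes was too high and had to be repeated lower. I then carried it back over nest0 without ever letting go.

**Last checks:**
- **Tilt:** about 0.01 rad by the wrist-camera fit, whose own spread is about that size.
- **Height:** the underside is about 31 mm above the plate's top, roughly 13 mm above the jaw posts.
- **Position:** the fit puts the shank's underside about 1 mm off the nest's centre. The head's hole measured about 2 mm off, within the calibration error.
- **Hold:** the wrist force was 2.5 N, about the block's weight, and the arm was at rest.
- **Surroundings:** the plate looked down in the pictures, and the other two blocks and everything else in view looked unmoved. I did not measure the plate's lift.

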